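Show a wound coil to the inspection camera

ROBOT

A 6-joint arm with a two-finger parallel gripper is mounted at the origin on the work surface. World frame = base frame: x ahead of the robot, y to its left, z up, the work surface at z = 0. Lengths are in m, angles in degrees, forces in N, time in s.
With the tool pointing down it reaches from about 0.4 to 0.925 m from the base axis. Payload 12.5 kg.
Tool frame: the origin (TCP) lies midway between the tips of the shut fingers; the grasp point (between the pads) lies 19 mm behind it; z points along the fingers, y is the line along which they close (so a half turn about z gives the same grasp; the last joint's range is limited). The gripper opens to 95 mm and grips with 3 to 60 N. Pads are 20 mm wide; open, the fingers measure 119 mm over their backs; the gripper's body (75 mm by 180 mm) begins 59 mm behind the grasp point.
Start: joints at [65.913, 28.126, 89.318, -0, 62.55, -6.05], TCP at [0.193, 0.594, 0.215] pointing down, gripper open.
Joint ranges: [-177.58, 177.58], [-47.91, 125.51], [2.72, 160], [-65.01, 245.01], [3.68, 167.84], [-153.87, 153.87]. Speed limits (degrees/s): [127.2, 127.2, 159.86, 180, 180, 180].

INTERFACE

Orientations are given as [roll, pitch, yaw] about the fixed x, y, z axes, in that order (R = Rz(yaw) Ry(pitch) Rx(roll)).
In Python, from rig import ctrl, viewer gives the robot as it stands. The module is installed in compiled form; this text tells all that it offers.
- The arm moves only by the tool play_rows, never from a script. Its argument "commands" is a list of rows, each an object of numbers: "x", "y", "z": the shift along the tool's x, y, z scaled (see below); "rx", "ry", "rz": the turn, a rotation vector about the tool's x, y, z scaled (see below); "grip": the opening, from 0 (shut) to 1 (fully open). A call has 1 to 8 rows; each row is the pose to reach, as a shift and turn from the pose commanded when the call began, along the tool's axes at that moment; what a row does not reach only later rows make up. The controller multiplies each number of a shift by 1000 mm and each number of a turn by pi/2 rad. A row lasts 1/10 s, in which the tool goes at most 50 mm and 8.59 degrees, less where a joint would pass 70% of its speed; a pose out of reach is approached as far as the arm can. A call with a number of a shift or a turn outside -1 to 1 is refused whole. A call with a gripper value outside its range is refused whole. The fingers move at their own pace and stop on an object; "grip_force" is the grip in N (left out, the last holds). Time passes only in rows, so rows that repeat a pose let the fingers close. It gives the time, the measured TCP pose, the force, the opening and the grip force at its end, in the units of the state.
- ctrl.state(): the state, without advancing time (a new reading comes with each control period).
- viewer.read_camera(name): name is "side" or "top"; returns the picture (480x640x3 uint8, blue, green, red); there is no depth.
- viewer.get_calibration(name): a dict with "mtx" (3x3 intrinsics, pixels), "k1" (the pictures are not rectified: a ray, as slopes to the right and down, at radius r is drawn at 1 + k1 r^2 times it, then the intrinsics apply), "pose" (4x4, takes a point from camera to world coordinates). Camera axes: x right, y down, z forward; pixel columns grow to the right and rows downward; lengths in m; the calibration is good to about 2 mm. A picture is of the moment at which its call begins. get_calibration takes no time and is no camera call.
- ctrl.close_job(): hands the job in; it is judged then, once.
The state is a dict: "clock": time; "joints": joint angles; "dq": joint speeds; "joint_torque": joint torques, N m; "position": TCP position; "tool_rot": TCP orientation; "force": force on the tool from outside, world axes, zero at the start; "wrist_torque": the same for the moment, N m; "width": finger opening in m; "grasp_force": force on a finger pad.
Only numpy, scipy, OpenCV 4.12 (cv2) and the standard library are available. Lean on these libraries where they do the work, as an engineer would, in place of code of your own. Each camera call takes 0.05 s, during which the arm holds its last target. There are 200 camera calls.

TASK

With the grey holder in its blue nest, slip the red-flanged coil bobbin fully down over the holder's steel spigot and let go; then grip the holder by its orange post and lift it out with the coil on it. Present it to the inspection camera, middle of the coil at the focus point (straight above the yellow disc, level with the middle of the lens), holder level, open side squarely facing the lens, white board behind the coil, and finish while holding it still there by the post. Do not touch the camera or its stand, and leave the other bobbins and the solder spool where they are.

Things in the scene. Friction and masses are not known exactly. Their poses are not given: they have to be found in the camera images.
- bobbin: the coil bobbin to use: an upright round copper coil with two RED flanges and a yellow tape turn; 40 mm outside diameter over its whole height, 36 mm high, round through bore of 21.5 mm, about 60 g. Stands loose in one of three places on a foam pad (150 mm square, 12 mm thick, white with a cardboard face). Origin: centre of its underside; z up along the bore; any yaw is alike
- coil_mid (a point): middle of the red-flanged bobbin: on the bore axis, 18 mm above its underside. This is the point to bring to the focus
- bobbin_b: bystander: the same bobbin with YELLOW flanges, on the same pad (40 mm dia, 36 mm high), at least 80 mm between centres; leave it alone. Origin: centre of its underside
- bobbin_c: bystander: the same bobbin with BLACK flanges, on the same pad; leave it alone. Origin: centre of its underside
- nest: fixed blue block 76 x 166 x 30 mm on the table; the holder lies loose on its top between six low steel lips (6 mm high, 3 mm clearance all round), to be lifted straight up. Origin: centre of its underside; its axes are parallel to the holder's at the start
- holder: loose grey plate 50 (x) x 140 (y) x 10 (z) mm, about 0.2 kg. On it stand the steel spigot at y +40 mm, the orange post at y -40 mm and, behind the spigot, a white board at x -27 to -23, y +10 to +70, up to 60 mm above the underside. Origin: centre of the plate's underside, z up; +x is the OPEN side (no board), which must face the lens
- spigot_seat (a point): centre of the spigot's foot on the plate's top (holder 0, +40, +10 mm). Spigot: round, 18 mm diameter, 44 mm high, its last 8 mm tapering to 10 mm. Bobbin home = its underside on the plate, its origin at this point. Lower it with the fingers at its +y and -y sides: the board is only 3 mm from the seated bobbin on the -x side; the post's face is 71 mm from the spigot axis
- post_grip (a point): grip point in the middle of the orange post (holder x 0, y -40, z +48 mm). The post is square, 18 x 18 mm with faces across the holder's x and y, and ends 72 mm above the plate's underside; it can be gripped across x or across y
- backboard (a point): point of the white board straight behind the coil (holder x -25, y +40, z +28 mm)
- camera: fixed stand of the inspection camera: dark foot plate 90 mm wide, 8 mm thick, from 45 mm before to 310 mm behind the point under the focus; aluminium column 30 mm square, 318 mm high, 270 mm behind it. A yellow 32 mm disc on the plate lies straight under the focus. Origin: on the table under the focus; +x from focus towards lens and column; z up. Do not touch
- cam_head (a joint): height setting of the camera head on its column (m), 0 to 0.06, clamped; the lens axis is 0.19 m plus this value above the table. Do not move
- focus (a point): focus point in the air on the level lens axis, straight above the yellow disc, 0.19 to 0.25 m above the table, 125 mm before the lens glass; ring light (68 mm diameter) and housing (60 mm wide and high) lie beyond it. Axes: +x towards the lens, z up. The holder is right when its x, y and z axes point the same way as these
- solder_spool: bystander: green solder spool 80 mm in diameter, 66 mm high, standing on the table beyond the nest; leave it alone. Origin: centre of its underside
Mind the look-alikes: they are no part of the job. What is shaped like the holder but turquoise is not meant.

How it is judged (in metres and radians):
On the way, in this order (a step that is already met when the one before it is completed fails the run):
1. the red-flanged bobbin is fully down on the spigot, let go, with the holder still in its nest (z of bobbin in the frame of spigot_seat between -0.003 and 0.003 m and distance between bobbin and spigot_seat below 0.005 m and angle between the z axis of bobbin and the z axis of holder, either way round below 0.12 rad and contact force between the fingers and bobbin below 0.3 N and z of holder in the frame of nest below 0.035 m and horizontal distance between holder and nest below 0.015 m), for 0.2 s.
2. the holder, gripped by its post, is lifted out of the nest with the bobbin home on it (z of bobbin in the frame of spigot_seat between -0.003 and 0.003 m and distance between bobbin and spigot_seat below 0.005 m and angle between the z axis of bobbin and the z axis of holder, either way round below 0.12 rad and contact force between the fingers and holder above 2 N and contact force between the fingers and bobbin below 0.5 N and z of holder in the frame of nest above 0.07 m), for 0.2 s.
At the end, for the whole second after the job is handed in: Bobbin home on spigot (within 3 mm of the plate); holder held by fingers at rest, free of nest and camera, fingers off bobbin; coil middle within 18 mm of focus, level within 8 deg, open side to lens within 10 deg, board behind; other bobbins and spool within 30 mm of their starts (z of bobbin in the frame of spigot_seat between -0.003 and 0.003 m and distance between bobbin and spigot_seat below 0.005 m and angle between the z axis of bobbin and the z axis of holder, either way round below 0.12 rad and contact force between the fingers and holder above 2 N and contact force between the fingers and bobbin below 0.5 N and distance of each of bobbin_b, bobbin_c, solder_spool from where it was at the start of the episode below 0.03 m and distance between coil_mid and focus below 0.018 m and angle between holder's own z axis and vertical below 0.14 rad and angle between the x axis of holder and the x axis of focus, either way round below 0.17 rad and x of backboard in the frame of focus below -0.005 m and z of holder in the frame of nest above 0.1 m and contact force between holder and nest below 0.1 N and contact force between holder and camera below 0.1 N and linear speed of holder below 0.02 m/s and angular speed of holder below 0.15 rad/s); the arm keeps its last pose, push and grip.
It fails at once if the camera or its stand is touched (more than 2 N) (contact force between camera and anything else above 2 N).
It fails at once if another bobbin or the solder spool is pushed away by more than 30 mm (distance of any of bobbin_b, bobbin_c, solder_spool from where it was at the start of the episode above 0.03 m).
It also fails if it takes over 64 s, if anything falls off the work surface, if the arm or the gripper's body presses on something with over 40 N, if the wrist force passes 120 N, or if a joint passes its speed limit or range.

## Working session

There is one attempt and no reset: what is moved stays moved. The work goes in short steps, Python scripts to look and compute and a tool call to move; the robot and the scene stay as the last step left them, time stands still between calls to the robot, and variables do not carry over. Pictures are saved under pics/ and viewed, at most 13 in all, crops included, and the job is handed in when it is done.

Besides the shell and the picture viewer there is one more tool, called after ">>>" as name([rows], argument=value, ...), one row to a line, values as JSON. play_rows: Moves the arm, as the interface text tells. Shifts and turns lie within -1 to 1; 1 stands for 1000 mm of shift or pi/2 rad of turn. Its arguments: {"type":"object","properties":{"commands":{"type":"array"},"grip_force":{"type":"number"}},"required":["commands"]}

```bash
mkdir -p pics
python3 - <<'E'
from rig import ctrl, viewer
import cv2,pickle
print(ctrl.state())
for n in("side","top"):
    im=viewer.read_camera(n); cv2.imwrite(f"pics/{n}0.png",im); print(n,viewer.get_calibration(n))
E
```

```text
{'clock': 0.0, 'joints': array([ 6.59142247e+01,  2.81643743e+01,  8.93503745e+01, -6.07162273e-04,
        6.25493928e+01, -6.05158925e+00]), 'dq': array([ 0.03731731,  0.07569809,  0.0841979 , -0.01510639, -0.04777131,
        0.05437241]), 'joint_torque': array([ 5.24803236e-04, -6.12646580e+01, -2.58162940e+01,  6.92342059e-02,
        4.83626628e-02, -9.22169784e-05]), 'position': array([0.19338181, 0.59407082, 0.21405779]), 'tool_rot': array([-1.79936159e+02, -6.22657049e-03,  1.61966091e+02]), 'force': array([ 0.10081714,  0.37300353, -0.03010181]), 'wrist_torque': array([-0.05252701,  0.04490251,  0.06593628]), 'grasp_force': 0.0, 'width': 0.09514918155575369}
side {'mtx': array([[521.15931712,   0.        , 320.98464672],
       [  0.        , 521.15931712, 239.18743176],
       [  0.        ,   0.        ,   1.        ]]), 'k1': -0.04176187531902318, 'pose': array([[-0.94993017, -0.21508723,  0.22664986,  0.28588126],
       [-0.31198991,  0.6927778 , -0.65017014,  0.57679083],
       [-0.0171747 , -0.6883287 , -0.72519558,  0.85685451],
       [ 0.        ,  0.        ,  0.        ,  1.        ]])}
top {'mtx': array([[538.60507108,   0.        , 322.5124693 ],
       [  0.        , 538.60507108, 234.15955206],
       [  0.        ,   0.        ,   1.        ]]), 'k1': -0.10257575226647453, 'pose': array([[ 0.01906245, -0.99095205,  0.13285576,  0.39033945],
       [-0.9998014 , -0.01966562, -0.00322921, -0.0907794 ],
       [ 0.00581268, -0.13276782, -0.99113012,  1.23103028],
       [ 0.        ,  0.        ,  0.        ,  1.        ]])}
```

View pics/top0.png

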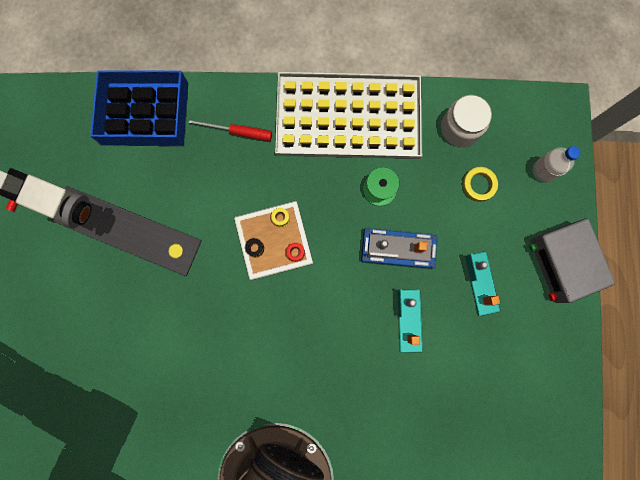

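View pics/side0.png

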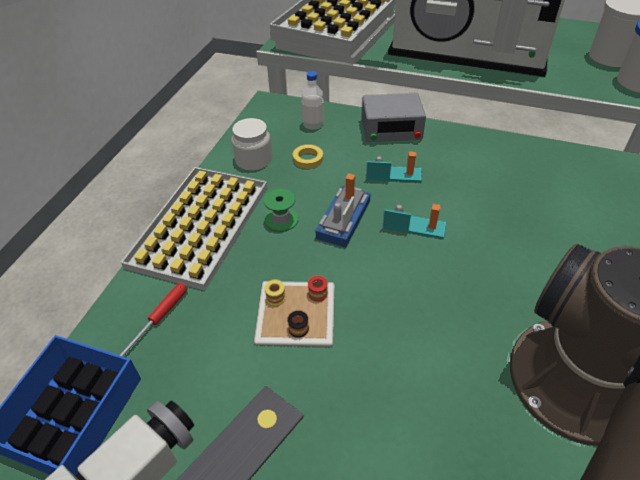

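The top view shows the disc at (176,251), red bobbin at (295,252), spigot tip at (384,244), post top at (421,246) and lens ring near (76,209). The side view has red at (317,286), disc at (267,419), spigot at (338,208), post at (350,182) and ring near (170,425). Next I'll measure these with masks.

```bash
cat > h.py <<'E'
import numpy as np,cv2
from rig import ctrl,viewer
C={n:viewer.get_calibration(n) for n in("side","top")}
def ray(n,p):
    c=C[n];q=cv2.undistortPoints(np.array([[p]],float),c["mtx"],np.array([c["k1"],0,0,0]))[0,0]
    return c["pose"][:3,3],c["pose"][:3,:3]@np.array([q[0],q[1],1])
def onz(n,p,z):
    o,d=ray(n,p);return o+d*(z-o[2])/d[2]
def tri(a,b):
    (o1,d1),(o2,d2)=ray("top",a),ray("side",b)
    s=np.linalg.lstsq(np.c_[d1,-d2],o2-o1,rcond=None)[0];p,q=o1+s[0]*d1,o2+s[1]*d2
    return (p+q)/2,np.linalg.norm(p-q)
def proj(n,P):
    c=C[n];M=np.linalg.inv(c["pose"]);r,_=cv2.Rodrigues(M[:3,:3])
    return cv2.projectPoints(np.array([P],float),r,M[:3,3],c["mtx"],np.array([c["k1"],0,0,0]))[0][0,0]
def blobs(im,h0,h1,s,v,roi,amin=15):
    h=cv2.cvtColor(im,cv2.COLOR_BGR2HSV);H=h[...,0]
    m=((H>=h0)&(H<=h1) if h0<=h1 else (H>=h0)|(H<=h1))&(h[...,1]>s)&(h[...,2]>v)
    k=np.zeros(m.shape,bool);x0,y0,x1,y1=roi;k[y0:y1,x0:x1]=1;m=(m&k).astype(np.uint8)
    n,_,st,ce=cv2.connectedComponentsWithStats(m)
    return m,[(st[i].tolist(),ce[i].round(1).tolist()) for i in range(1,n) if st[i,4]>=amin]
E
python3 - <<'E'
from h import *
t=cv2.imread("pics/top0.png");s=cv2.imread("pics/side0.png")
for n,im,R in(("top",t,dict(disc=(160,235,195,268),red=(280,238,310,268),post=(410,235,432,258))),("side",s,dict(disc=(250,400,285,440),red=(300,270,335,305),post=(340,170,360,200)))):
    for k,hs in(("disc",(20,35,120,100)),("red",(172,6,150,70)),("post",(5,18,150,70))):
        m,b=blobs(im,*hs,R[k]);print(n,k,b)
        for st,c in b: print("   ",onz(n,c,{"disc":.008,"red":.048,"post":.102}[k]).round(4))
        if k=="red":
            pts=cv2.findNonZero(m);print("   rect",cv2.boundingRect(pts))
A=cv2.resize(t[160:285,0:210],None,fx=3.8,fy=3.8,interpolation=cv2.INTER_CUBIC)
cv2.imwrite("pics/a.png",A)
a=cv2.resize(t[220:275,230:445],None,fx=3.7,fy=3.7,interpolation=cv2.INTER_CUBIC)
b=cv2.resize(s[160:250,300:390],None,fx=4.3,fy=4.3,interpolation=cv2.INTER_CUBIC)
c=cv2.resize(s[380:480,120:220],None,fx=3.8,fy=3.8,interpolation=cv2.INTER_CUBIC)
M=np.zeros((600,800,3),np.uint8);M[:a.shape[0],:a.shape[1]]=a[:,:800];M[210:210+b.shape[0],:b.shape[1]]=b;M[210:210+380,400:780]=c
cv2.imwrite("pics/b.png",M)
E
```

```text
top disc [([168, 244, 15, 14, 161], [175.1, 250.5])]
    [0.5097 0.2429 0.008 ]
top red [([286, 243, 19, 18, 198], [294.9, 251.5])]
    [ 0.5091 -0.0344  0.048 ]
   rect (286, 243, 19, 18)
top post [([414, 242, 13, 11, 104], [420.7, 246.6])]
    [ 0.5192 -0.3029  0.102 ]
side disc [([258, 410, 18, 18, 254], [266.6, 418.2])]
    [0.5085 0.2428 0.008 ]
side red [([308, 276, 19, 17, 213], [317.3, 284.1]), ([309, 294, 18, 7, 40], [318.0, 298.0])]
    [ 0.5074 -0.0298  0.048 ]
    [0.4953 0.0023 0.048 ]
   rect (308, 276, 19, 25)
side post [([346, 174, 9, 25, 180], [349.5, 185.4])]
    [ 0.5127 -0.2746  0.102 ]
```

View pics/a.png

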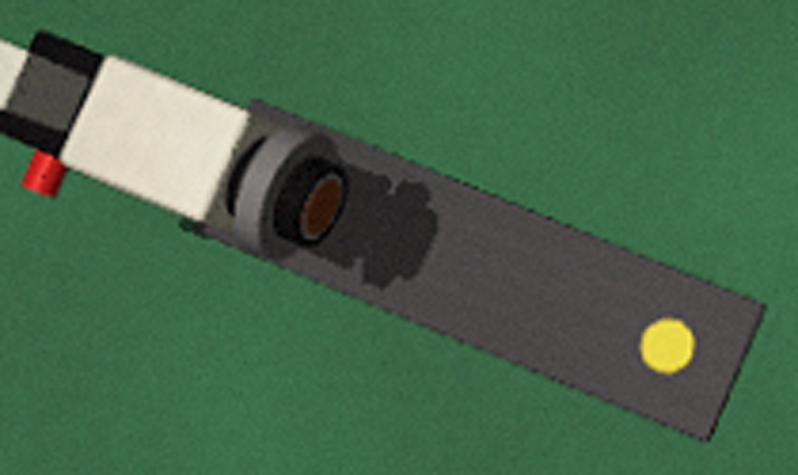

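View pics/b.png

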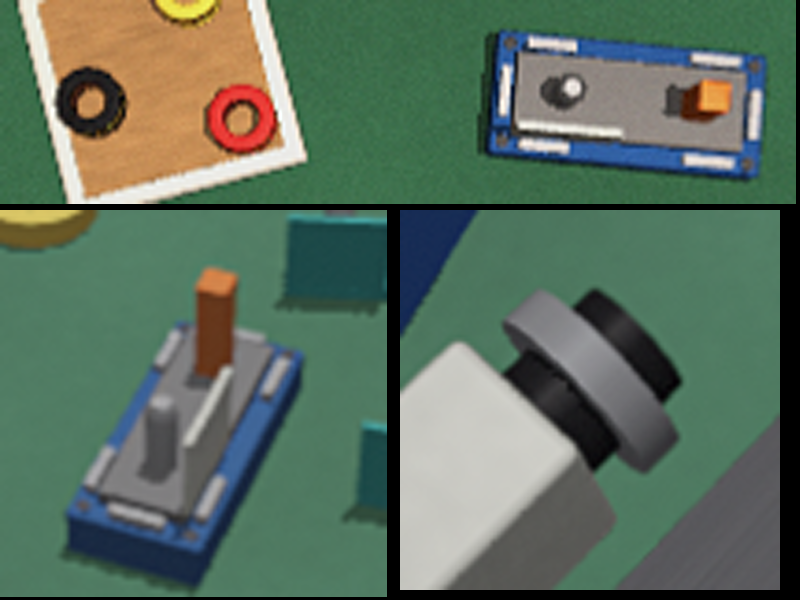

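Top crop: camera plate, disc at (667,346), glass at (323,205). Montage: holder with its board on the robot side, spigot tip at (571,88), post top at (715,95) and the camera head seen from behind.

Run:
```python
from h import *
A=lambda x,y:(x/3.8,160+y/3.8)
T=lambda x,y:(230+x/3.7,220+y/3.7)
S=lambda x,y:(300+x/4.3,160+(y-210)/4.3)
K=lambda x,y:(120+(x-400)/3.8,380+(y-210)/3.8)
deg=lambda v:np.degrees(np.arctan2(v[1],v[0]))
for a,b in(((765,305),(270,106)),((710,440),(300,268))):
    print("camyaw",deg(onz("top",A(*b),.008)-onz("top",A(*a),.008)))
a,b=onz("top",A(765,305),.008),onz("top",A(710,440),.008);print("width",np.linalg.norm(a-b))
print("hous hi",*tri(A(248,113),K(460,342)));print("hous lo",*tri(A(205,218),K(575,455)))
print("spig",*tri(T(571,88),S(162,402)),onz("top",T(571,88),.084))
print("post",*tri(T(715,94),S(217,281)),onz("top",T(715,94),.102))
n=[(503,30),(766,55),(755,180),(487,155)]
W=[onz("top",T(*p),.03) for p in n];print("nest",np.round(W,4),np.mean(W,0)); print(deg(W[0]-W[1]),deg(W[3]-W[2]),deg(W[0]-W[3])+90, [np.linalg.norm(W[i]-W[i-1]).round(3) for i in range(4)])
print("plate",[onz("top",T(*p),.04).round(4) for p in((517,53),(747,72),(741,152),(514,127))])
f=np.array([.5091,.2428])
for yaw in(66,68,70):
    u=np.array([np.cos(np.radians(yaw)),np.sin(np.radians(yaw))]);o,d=ray("top",A(323,205))
    t=(f@u+.125-o[:2]@u)/(d[:2]@u);P=o+t*d;print(yaw,P,"lat",(P[:2]-f)@[-u[1],u[0]])
    print([ (proj("side",[*(f+u*.125),z])-[120,380])*3.8+[400,210] for z in(.19,.21,.23,.25)])
```

```text
camyaw 69.67957100510968
camyaw 69.27018715614464
width 0.08737576430929106
hous hi [0.59365477 0.38911069 0.26477401] 0.001217182215488546
hous lo [0.5417707  0.40862008 0.26107392] 0.000620155157864951
spig [ 0.52596813 -0.2279754   0.08165952] 0.00036955130901257966 [ 0.52587371 -0.22766059  0.084     ]
post [ 0.52136212 -0.30930252  0.09792494] 0.002002192671058157 [ 0.52187556 -0.30833879  0.102     ]
nest [[ 0.567  -0.1924  0.03  ]
 [ 0.5549 -0.3538  0.03  ]
 [ 0.4782 -0.3465  0.03  ]
 [ 0.4905 -0.1834  0.03  ]] [ 0.52265238 -0.26900656  0.03      ]
85.68372528059787 85.70014865392284 83.2758809658409 [np.float64(0.077), np.float64(0.162), np.float64(0.077), np.float64(0.164)]
plate [array([ 0.5517, -0.2001,  0.04  ]), array([ 0.5429, -0.3399,  0.04  ]), array([ 0.4942, -0.3359,  0.04  ]), array([ 0.5068, -0.1987,  0.04  ])]
66 [0.55358829 0.35982207 0.23630443] lat 0.006955087043720179
[array([649.47473668, 381.65737001]), array([637.28277024, 356.91863375]), array([624.55806079, 331.06748779]), array([611.26564799, 304.02873364])]
68 [0.55353151 0.35966535 0.23665041] lat 0.002582348458876354
[array([657.37238135, 389.55952835]), array([645.31322569, 364.92431959]), array([632.72520038, 339.17761012]), array([619.57345631, 312.24397922])]
70 [0.55352675 0.35965221 0.23667942] lat -0.0017816824610267545
[array([665.65222734, 397.18350641]), array([653.73653671, 372.64910786]), array([641.29641434, 347.00414456]), array([628.29716551, 320.17298433])]
```

```bash
cat > go.py <<'E'
import sys,numpy as np
from scipy.spatial.transform import Rotation as R
from rig import ctrl
s=ctrl.state();x,y,z,th=map(float,sys.argv[1:5])
A=R.from_euler("xyz",s["tool_rot"],degrees=True);B=R.from_euler("xyz",[180,0,th+90],degrees=True)
print("t",round(s["clock"],2),"pos",s["position"].round(4),s["tool_rot"].round(2),"F",s["force"].round(1),"w",round(s["width"],4),"q",s["joints"].round(0))
print("shift",A.inv().apply(np.array([x,y,z])-s["position"]).round(4),"turn",((A.inv()*B).as_rotvec()/(np.pi/2)).round(4))
E
python3 go.py .35 .28 .29 0; python3 go.py .509 -.034 .12 -34
```

```text
t 0.1 pos [0.1934 0.5941 0.2141] [-1.7994e+02 -1.0000e-02  1.6196e+02] F [-0.4 -0.   0.6] w 0.0948 q [66. 28. 89.  0. 63. -6.]
shift [-0.2461 -0.2502 -0.0757] turn [-6.000e-04  3.000e-04  7.996e-01]
t 0.1 pos [0.1934 0.5941 0.2141] [-1.7994e+02 -1.0000e-02  1.6196e+02] F [-0.4 -0.   0.6] w 0.0948 q [66. 28. 89.  0. 63. -6.]
shift [-0.4946 -0.4994  0.0946] turn [-5.0000e-04  5.0000e-04  1.1774e+00]
```

>>> play_rows([
  {"z": -0.076, "grip": 0.6},
  {"z": -0.076, "grip": 0.6},
  {"x": -0.246, "y": -0.25, "z": -0.076, "rz": 0.8, "grip": 0.6},
  {"x": -0.246, "y": -0.25, "z": -0.076, "rz": 0.8, "grip": 0.6},
  {"x": -0.246, "y": -0.25, "z": -0.076, "rz": 0.8, "grip": 0.6},
  {"x": -0.246, "y": -0.25, "z": -0.076, "rz": 0.8, "grip": 0.6},
  {"x": -0.246, "y": -0.25, "z": -0.076, "rz": 0.8, "grip": 0.6},
  {"x": -0.246, "y": -0.25, "z": -0.076, "rz": 0.8, "grip": 0.6},
])

```text
$.commands[0]: bad value
```

```bash
python3 go.py .509 -.034 .12 -34
```

```text
t 0.1 pos [0.1934 0.5941 0.2141] [-1.7994e+02 -1.0000e-02  1.6196e+02] F [-0.4 -0.   0.6] w 0.0948 q [66. 28. 89.  0. 63. -6.]
shift [-0.4946 -0.4994  0.0946] turn [-5.0000e-04  5.0000e-04  1.1774e+00]
```

>>> play_rows([
  {"x": 0, "y": 0, "z": -0.076, "rx": 0, "ry": 0, "rz": 0, "grip": 0.6},
  {"x": 0, "y": 0, "z": -0.076, "rx": 0, "ry": 0, "rz": 0, "grip": 0.6},
  {"x": -0.246, "y": -0.25, "z": -0.076, "rx": 0, "ry": 0, "rz": 0.8, "grip": 0.6},
  {"x": -0.246, "y": -0.25, "z": -0.076, "rx": 0, "ry": 0, "rz": 0.8, "grip": 0.6},
  {"x": -0.246, "y": -0.25, "z": -0.076, "rx": 0, "ry": 0, "rz": 0.8, "grip": 0.6},
  {"x": -0.246, "y": -0.25, "z": -0.076, "rx": 0, "ry": 0, "rz": 0.8, "grip": 0.6},
  {"x": -0.246, "y": -0.25, "z": -0.076, "rx": 0, "ry": 0, "rz": 0.8, "grip": 0.6},
  {"x": -0.246, "y": -0.25, "z": -0.076, "rx": 0, "ry": 0, "rz": 0.8, "grip": 0.6},
])

```text
clock: 0.9
position: [0.3277, 0.324, 0.2906]
tool_rot: [180.0, -0.0, 110.1]
force: [0.2, 0.2, -0.1]
width: 0.0573
grasp_force: 0.0
```

```bash
python3 go.py .509 -.034 .12 -34
```

```text
t 0.9 pos [0.3277 0.324  0.2906] [180.    -0.   110.07] F [ 0.2  0.2 -0.1] w 0.0573 q [ 36.  10. 105.   0.  65.  16.]
shift [-0.3985  0.0475  0.1706] turn [-0.     -0.      0.6008]
```

>>> play_rows([
  {"x": -0.398, "y": 0.047, "z": 0.12, "rx": 0, "ry": 0, "rz": 0.6, "grip": 0.6},
  {"x": -0.398, "y": 0.047, "z": 0.12, "rx": 0, "ry": 0, "rz": 0.6, "grip": 0.6},
  {"x": -0.398, "y": 0.047, "z": 0.12, "rx": 0, "ry": 0, "rz": 0.6, "grip": 0.6},
  {"x": -0.398, "y": 0.047, "z": 0.12, "rx": 0, "ry": 0, "rz": 0.6, "grip": 0.6},
  {"x": -0.398, "y": 0.047, "z": 0.12, "rx": 0, "ry": 0, "rz": 0.6, "grip": 0.6},
  {"x": -0.398, "y": 0.047, "z": 0.12, "rx": 0, "ry": 0, "rz": 0.6, "grip": 0.6},
  {"x": -0.398, "y": 0.047, "z": 0.12, "rx": 0, "ry": 0, "rz": 0.6, "grip": 0.6},
  {"x": -0.398, "y": 0.047, "z": 0.12, "rx": 0, "ry": 0, "rz": 0.6, "grip": 0.6},
])

```text
clock: 1.7
position: [0.5026, -0.0172, 0.1752]
tool_rot: [-180.0, -0.0, 56.3]
force: [1.0, 0.2, 1.4]
width: 0.0573
grasp_force: 0.0
```

```bash
python3 go.py .509 -.034 .10 -34
```

```text
t 1.7 pos [ 0.5026 -0.0172  0.1752] [-179.99   -0.     56.29] F [1.  0.2 1.4] w 0.0573 q [ -9.  21. 109.   0.  50.  24.]
shift [-0.0104  0.0147  0.0752] turn [-0.0001 -0.      0.0032]
```

>>> play_rows([
  {"x": -0.01, "y": 0.015, "z": 0.075, "rx": 0, "ry": 0, "rz": 0.003, "grip": 0.6},
  {"x": -0.01, "y": 0.015, "z": 0.075, "rx": 0, "ry": 0, "rz": 0.003, "grip": 0.6},
  {"x": -0.01, "y": 0.015, "z": 0.075, "rx": 0, "ry": 0, "rz": 0.003, "grip": 0.6},
  {"x": -0.01, "y": 0.015, "z": 0.075, "rx": 0, "ry": 0, "rz": 0.003, "grip": 0.6},
])

```text
clock: 2.1
position: [0.5091, -0.0317, 0.1012]
tool_rot: [-180.0, 0.0, 56.1]
force: [0.8, 0.4, 0.8]
width: 0.0571
grasp_force: 0.0
```

```bash
python3 go.py .509 -.034 .018 -34
```

```text
t 2.1 pos [ 0.5091 -0.0317  0.1012] [-1.7995e+02  1.0000e-02  5.6120e+01] F [0.8 0.4 0.8] w 0.0571 q [-11.  28. 112.   0.  40.  23.]
shift [-0.0019  0.0013  0.0832] turn [-0.0005  0.0001  0.0014]
```

>>> play_rows([
  {"x": -0.002, "y": 0.001, "z": 0.04, "rx": 0, "ry": 0, "rz": 0.001, "grip": 0.6},
  {"x": -0.002, "y": 0.001, "z": 0.065, "rx": 0, "ry": 0, "rz": 0.001, "grip": 0.6},
  {"x": -0.002, "y": 0.001, "z": 0.083, "rx": 0, "ry": 0, "rz": 0.001, "grip": 0.6},
  {"x": -0.002, "y": 0.001, "z": 0.083, "rx": 0, "ry": 0, "rz": 0.001, "grip": 0.6},
  {"x": -0.002, "y": 0.001, "z": 0.083, "rx": 0, "ry": 0, "rz": 0.001, "grip": 0.6},
  {"x": -0.002, "y": 0.001, "z": 0.083, "rx": 0, "ry": 0, "rz": 0.001, "grip": 0.3},
  {"x": -0.002, "y": 0.001, "z": 0.083, "rx": 0, "ry": 0, "rz": 0.001, "grip": 0.3},
  {"x": -0.002, "y": 0.001, "z": 0.083, "rx": 0, "ry": 0, "rz": 0.001, "grip": 0.3},
], grip_force=15)

```text
clock: 2.9
position: [0.5093, -0.034, 0.0188]
tool_rot: [179.9, -0.0, 56.0]
force: [-0.9, 0.6, 8.9]
width: 0.0406
grasp_force: 15.0
```

```bash
python3 go.py .5257 -.2285 .13 -94.2; python3 -c "
from h import *
im=viewer.read_camera('side');cv2.imwrite('pics/s1.png',im[150:450,170:470])"
```

```text
t 2.9 pos [ 0.5093 -0.034   0.0188] [ 1.7991e+02 -4.0000e-02  5.6040e+01] F [-0.9  0.6  8.9] w 0.0406 q [-11.  36. 115.   0.  29.  23.]
shift [-0.152   0.1224 -0.1111] turn [ 6.000e-04 -1.000e-03  6.693e-01]
```

View pics/s1.png

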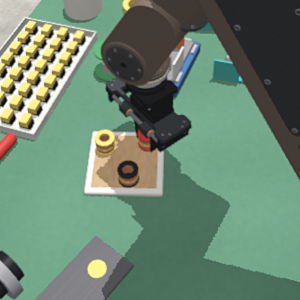

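Held: width 40.6 mm, 15 N, neighbours in place. I'll release and regrip at 90° so the bobbin is centred in both directions.

>>> play_rows([
  {"x": 0, "y": 0, "z": 0, "rx": 0, "ry": 0, "rz": 0, "grip": 0.6},
  {"x": 0, "y": 0, "z": 0, "rx": 0, "ry": 0, "rz": 0, "grip": 0.6},
  {"x": 0, "y": 0, "z": 0, "rx": 0, "ry": 0, "rz": 0, "grip": 0.6},
  {"x": 0, "y": 0, "z": 0, "rx": 0, "ry": 0, "rz": 0.9, "grip": 0.6},
  {"x": 0, "y": 0, "z": 0, "rx": 0, "ry": 0, "rz": 0.9, "grip": 0.6},
  {"x": 0, "y": 0, "z": 0, "rx": 0, "ry": 0, "rz": 0.9, "grip": 0.6},
  {"x": 0, "y": 0, "z": 0, "rx": 0, "ry": 0, "rz": 0.9, "grip": 0.6},
  {"x": 0, "y": 0, "z": 0, "rx": 0, "ry": 0, "rz": 0.9, "grip": 0.6},
])

```text
clock: 3.75
position: [0.5087, -0.034, 0.0178]
tool_rot: [-180.0, 0.0, 12.7]
force: [0.8, -0.4, 0.4]
width: 0.0572
grasp_force: 0.0
```

```bash
python3 go.py .5093 -.034 .0185 -115
```

```text
t 3.75 pos [ 0.5087 -0.034   0.0178] [-1.7999e+02  1.0000e-02  1.2710e+01] F [ 0.8 -0.4  0.4] w 0.0572 q [-11.  36. 115.   0.  29.  66.]
shift [ 0.0006  0.0001 -0.0007] turn [-1.00e-04  2.00e-04  4.19e-01]
```

>>> play_rows([
  {"x": 0, "y": 0, "z": 0, "rx": 0, "ry": 0, "rz": 0.42, "grip": 0.6},
  {"x": 0, "y": 0, "z": 0, "rx": 0, "ry": 0, "rz": 0.42, "grip": 0.6},
  {"x": 0, "y": 0, "z": 0, "rx": 0, "ry": 0, "rz": 0.42, "grip": 0.6},
  {"x": 0, "y": 0, "z": 0, "rx": 0, "ry": 0, "rz": 0.42, "grip": 0.6},
  {"x": 0, "y": 0, "z": 0, "rx": 0, "ry": 0, "rz": 0.42, "grip": 0.6},
  {"x": 0, "y": 0, "z": 0, "rx": 0, "ry": 0, "rz": 0.42, "grip": 0.3},
  {"x": 0, "y": 0, "z": 0, "rx": 0, "ry": 0, "rz": 0.42, "grip": 0.3},
  {"x": 0, "y": 0, "z": 0, "rx": 0, "ry": 0, "rz": 0.42, "grip": 0.3},
])

```text
clock: 4.55
position: [0.5088, -0.034, 0.0179]
tool_rot: [-180.0, 0.0, -24.6]
force: [-0.2, -0.7, -0.6]
width: 0.0389
grasp_force: 15.0
```

```bash
python3 go.py .5257 -.2285 .14 -94.2
```

```text
t 4.55 pos [ 0.5088 -0.034   0.0179] [-180.      0.    -24.65] F [-0.2 -0.7 -0.6] w 0.0389 q [-11.  36. 115.   0.  29. 103.]
shift [ 0.0965  0.1697 -0.1222] turn [-1.000e-04  0.000e+00 -2.272e-01]
```

>>> play_rows([
  {"x": 0, "y": 0, "z": -0.04, "rx": 0, "ry": 0, "rz": 0, "grip": 0.3},
  {"x": 0, "y": 0, "z": -0.08, "rx": 0, "ry": 0, "rz": 0, "grip": 0.3},
  {"x": 0, "y": 0, "z": -0.122, "rx": 0, "ry": 0, "rz": 0, "grip": 0.3},
  {"x": 0.024, "y": 0.042, "z": -0.122, "rx": 0, "ry": 0, "rz": -0.06, "grip": 0.3},
  {"x": 0.048, "y": 0.085, "z": -0.122, "rx": 0, "ry": 0, "rz": -0.12, "grip": 0.3},
  {"x": 0.072, "y": 0.127, "z": -0.122, "rx": 0, "ry": 0, "rz": -0.18, "grip": 0.3},
  {"x": 0.0965, "y": 0.17, "z": -0.122, "rx": 0, "ry": 0, "rz": -0.227, "grip": 0.3},
  {"x": 0.0965, "y": 0.17, "z": -0.122, "rx": 0, "ry": 0, "rz": -0.227, "grip": 0.3},
])

```text
clock: 5.35
position: [0.5255, -0.2339, 0.1397]
tool_rot: [179.9, -0.1, -4.3]
force: [-0.4, 1.2, -0.6]
width: 0.0393
grasp_force: 15.0
```

>>> play_rows([
  {"x": 0, "y": 0, "z": 0, "rx": 0, "ry": 0, "rz": 0, "grip": 0.3},
  {"x": 0, "y": 0, "z": 0, "rx": 0, "ry": 0, "rz": 0, "grip": 0.3},
])

```text
clock: 5.55
position: [0.525, -0.228, 0.1397]
tool_rot: [-180.0, 0.0, -4.3]
force: [0.3, 0.1, -0.6]
width: 0.0391
grasp_force: 15.0
```

```bash
python3 go.py .5257 -.2285 .098 -94.2
python3 - <<'E'
from h import *
t=viewer.read_camera('top');s=viewer.read_camera('side');cv2.imwrite("pics/t2.png",t);cv2.imwrite("pics/s2.png",s)
a=cv2.resize(t[190:290,350:450],None,fx=4,fy=4,interpolation=cv2.INTER_CUBIC)
b=cv2.resize(s[140:240,290:390],None,fx=4,fy=4,interpolation=cv2.INTER_CUBIC)
cv2.imwrite("pics/c2.png",np.hstack([a,b]))
E
```

```text
t 5.55 pos [ 0.525  -0.228   0.1397] [-1.7997e+02  4.0000e-02 -4.2800e+00] F [ 0.3  0.1 -0.6] w 0.0391 q [-30.  29. 101.   0.  50.  64.]
shift [0.0008 0.0005 0.0417] turn [-0.0004  0.0005 -0.0009]
```

View pics/c2.png

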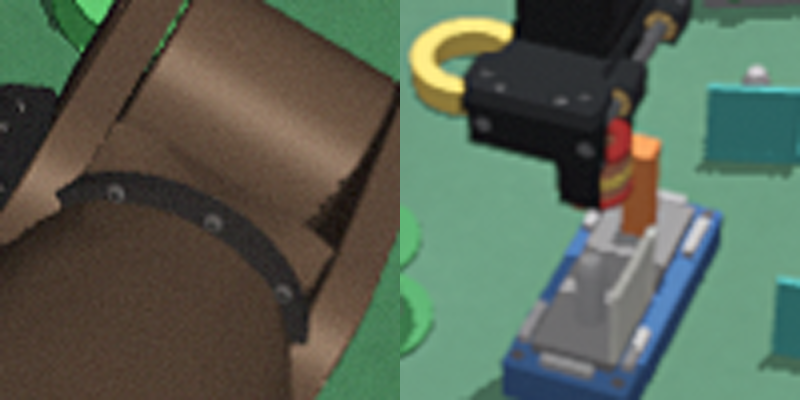

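The side crop shows the bobbin held above the spigot, with the spigot tip at (592,262) and the post at (645,150). The top view is blocked by the arm. I'll lower it in steps and watch the forces.

>>> play_rows([
  {"x": 0.0008, "y": 0, "z": 0.03, "rx": 0, "ry": 0, "rz": 0, "grip": 0.3},
  {"x": 0.0008, "y": 0, "z": 0.042, "rx": 0, "ry": 0, "rz": 0, "grip": 0.3},
  {"x": 0.0008, "y": 0, "z": 0.05, "rx": 0, "ry": 0, "rz": 0, "grip": 0.3},
  {"x": 0.0008, "y": 0, "z": 0.054, "rx": 0, "ry": 0, "rz": 0, "grip": 0.3},
  {"x": 0.0008, "y": 0, "z": 0.054, "rx": 0, "ry": 0, "rz": 0, "grip": 0.3},
])

```text
clock: 6.15
position: [0.5261, -0.2287, 0.0858]
tool_rot: [-180.0, 0.0, -4.3]
force: [-0.0, 0.4, -0.3]
width: 0.0389
grasp_force: 15.0
```

>>> play_rows([
  {"x": 0, "y": 0, "z": 0.003, "rx": 0, "ry": 0, "rz": 0, "grip": 0.3},
  {"x": 0, "y": 0, "z": 0.006, "rx": 0, "ry": 0, "rz": 0, "grip": 0.3},
  {"x": 0, "y": 0, "z": 0.009, "rx": 0, "ry": 0, "rz": 0, "grip": 0.3},
  {"x": 0, "y": 0, "z": 0.009, "rx": 0, "ry": 0, "rz": 0, "grip": 0.3},
])

```text
clock: 6.55
position: [0.526, -0.2288, 0.0766]
tool_rot: [-180.0, 0.0, -4.3]
force: [0.5, 0.7, -0.7]
width: 0.0391
grasp_force: 15.0
```

>>> play_rows([
  {"x": 0, "y": 0, "z": 0.004, "rx": 0, "ry": 0, "rz": 0, "grip": 0.3},
  {"x": 0, "y": 0, "z": 0.008, "rx": 0, "ry": 0, "rz": 0, "grip": 0.3},
  {"x": 0, "y": 0, "z": 0.012, "rx": 0, "ry": 0, "rz": 0, "grip": 0.3},
  {"x": 0, "y": 0, "z": 0.012, "rx": 0, "ry": 0, "rz": 0, "grip": 0.3},
])

```text
clock: 6.95
position: [0.5259, -0.2288, 0.0642]
tool_rot: [-180.0, 0.0, -4.3]
force: [-0.8, 0.9, -1.2]
width: 0.0391
grasp_force: 15.0
```

```bash
python3 go.py .526 -.2288 .0464 -94.2
python3 - <<'E'
from h import *
s=viewer.read_camera('side');cv2.imwrite("pics/s3.png",s)
cv2.imwrite("pics/c3.png",cv2.resize(s[140:240,290:390],None,fx=4,fy=4,interpolation=cv2.INTER_CUBIC))
E
```

```text
t 6.95 pos [ 0.5259 -0.2288  0.0642] [-1.7998e+02  5.0000e-02 -4.3000e+00] F [-0.8  0.9 -1.2] w 0.0391 q [-30.  35. 105.   0.  40.  64.]
shift [ 0.0001 -0.      0.0178] turn [-0.0003  0.0005 -0.0011]
```

View pics/c3.png

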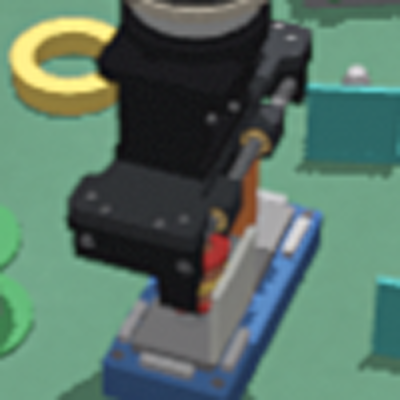

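The bobbin is threading on with no force, the red flange showing at (218,250) behind the board. Now down to the plate, then release.

>>> play_rows([
  {"x": 0, "y": 0, "z": 0.006, "rx": 0, "ry": 0, "rz": 0, "grip": 0.3},
  {"x": 0, "y": 0, "z": 0.012, "rx": 0, "ry": 0, "rz": 0, "grip": 0.3},
  {"x": 0, "y": 0, "z": 0.016, "rx": 0, "ry": 0, "rz": 0, "grip": 0.3},
  {"x": 0, "y": 0, "z": 0.0175, "rx": 0, "ry": 0, "rz": 0, "grip": 0.3},
  {"x": 0, "y": 0, "z": 0.0175, "rx": 0, "ry": 0, "rz": 0, "grip": 0.3},
])

```text
clock: 7.5
position: [0.526, -0.2289, 0.047]
tool_rot: [-180.0, 0.0, -4.3]
force: [-0.3, -0.6, -0.2]
width: 0.0395
grasp_force: 15.0
```

>>> play_rows([
  {"x": 0, "y": 0, "z": 0, "rx": 0, "ry": 0, "rz": 0, "grip": 0.55},
  {"x": 0, "y": 0, "z": 0, "rx": 0, "ry": 0, "rz": 0, "grip": 0.55},
  {"x": 0, "y": 0, "z": 0, "rx": 0, "ry": 0, "rz": 0, "grip": 0.55},
  {"x": 0, "y": 0, "z": 0, "rx": 0, "ry": 0, "rz": 0, "grip": 0.55},
  {"x": 0, "y": 0, "z": 0, "rx": 0, "ry": 0, "rz": 0, "grip": 0.55},
  {"x": 0, "y": 0, "z": 0, "rx": 0, "ry": 0, "rz": 0, "grip": 0.55},
])

```text
clock: 8.1
position: [0.5261, -0.2289, 0.0474]
tool_rot: [-180.0, -0.0, -4.3]
force: [-0.4, -0.1, 0.2]
width: 0.0521
grasp_force: 0.0
```

>>> play_rows([
  {"x": 0, "y": 0, "z": -0.03, "rx": 0, "ry": 0, "rz": 0, "grip": 0.55},
  {"x": 0, "y": 0, "z": -0.07, "rx": 0, "ry": 0, "rz": 0, "grip": 0.55},
  {"x": 0, "y": 0, "z": -0.093, "rx": 0, "ry": 0, "rz": 0, "grip": 0.55},
  {"x": 0, "y": 0, "z": -0.093, "rx": 0, "ry": 0, "rz": 0, "grip": 0.55},
  {"x": 0, "y": 0.04, "z": -0.093, "rx": 0, "ry": 0, "rz": 0, "grip": 0.55},
  {"x": 0, "y": 0.08, "z": -0.093, "rx": 0, "ry": 0, "rz": 0, "grip": 0.55},
  {"x": 0, "y": 0.08, "z": -0.093, "rx": 0, "ry": 0, "rz": 0, "grip": 0.55},
  {"x": 0, "y": 0.08, "z": -0.093, "rx": 0, "ry": 0, "rz": 0, "grip": 0.55},
])

```text
clock: 8.9
position: [0.5194, -0.3089, 0.1391]
tool_rot: [-179.9, 0.1, -4.4]
force: [-0.4, 1.0, 0.0]
width: 0.0524
grasp_force: 0.0
```

```bash
python3 go.py .5205 -.3083 .059 -94.2
python3 - <<'E'
from h import *
s=viewer.read_camera('side');cv2.imwrite("pics/s4.png",s)
cv2.imwrite("pics/c4.png",cv2.resize(s[140:250,290:400],None,fx=5,fy=5,interpolation=cv2.INTER_CUBIC))
E
```

```text
t 8.9 pos [ 0.5194 -0.3089  0.1391] [-1.7993e+02  8.0000e-02 -4.3900e+00] F [-0.4  1.   0. ] w 0.0524 q [-37.  31.  97.   0.  52.  57.]
shift [ 0.0011 -0.0006  0.0801] turn [-0.0007  0.0009 -0.0021]
```

View pics/c4.png

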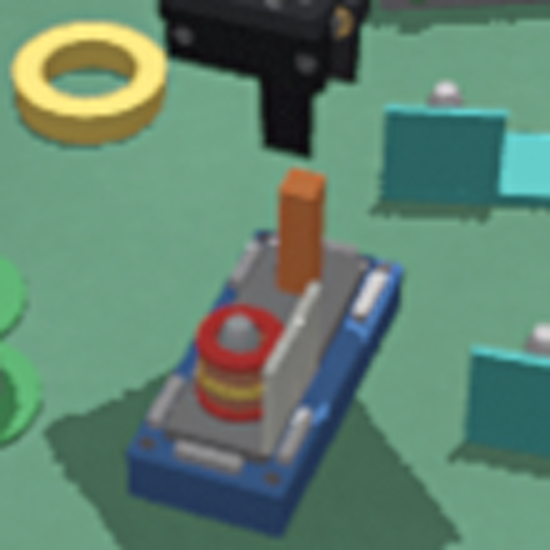

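The bobbin sits home on the spigot at (238,360), and the fingers are above the post at (302,185). Now descending on the post to grip it.

>>> play_rows([
  {"x": 0.001, "y": 0, "z": 0.02, "rx": 0, "ry": 0, "rz": 0, "grip": 0.5},
  {"x": 0.001, "y": 0, "z": 0.05, "rx": 0, "ry": 0, "rz": 0, "grip": 0.5},
  {"x": 0.001, "y": 0, "z": 0.08, "rx": 0, "ry": 0, "rz": 0, "grip": 0.5},
  {"x": 0.001, "y": 0, "z": 0.08, "rx": 0, "ry": 0, "rz": 0, "grip": 0.5},
  {"x": 0.001, "y": 0, "z": 0.08, "rx": 0, "ry": 0, "rz": 0, "grip": 0.25},
  {"x": 0.001, "y": 0, "z": 0.08, "rx": 0, "ry": 0, "rz": 0, "grip": 0.05},
  {"x": 0.001, "y": 0, "z": 0.08, "rx": 0, "ry": 0, "rz": 0, "grip": 0.05},
  {"x": 0.001, "y": 0, "z": 0.08, "rx": 0, "ry": 0, "rz": 0, "grip": 0.05},
], grip_force=45)

```text
clock: 9.75
position: [0.5214, -0.3088, 0.0614]
tool_rot: [180.0, -0.1, -4.3]
force: [-0.7, 2.3, 2.1]
width: 0.0212
grasp_force: 1.5
```

>>> play_rows([
  {"x": 0, "y": 0, "z": 0, "rx": 0, "ry": 0, "rz": 0, "grip": 0.05},
  {"x": 0, "y": 0, "z": 0, "rx": 0, "ry": 0, "rz": 0, "grip": 0.05},
  {"x": 0, "y": 0, "z": 0, "rx": 0, "ry": 0, "rz": 0, "grip": 0.05},
])

```text
clock: 10.05
position: [0.5214, -0.3087, 0.0613]
tool_rot: [180.0, -0.1, -4.3]
force: [-0.6, 2.0, 6.3]
width: 0.0178
grasp_force: 45.0
```

>>> play_rows([
  {"x": 0, "y": 0, "z": -0.01, "rx": 0, "ry": 0, "rz": 0, "grip": 0.05},
  {"x": 0, "y": 0, "z": -0.025, "rx": 0, "ry": 0, "rz": 0, "grip": 0.05},
  {"x": 0, "y": 0, "z": -0.05, "rx": 0, "ry": 0, "rz": 0, "grip": 0.05},
  {"x": 0, "y": 0, "z": -0.08, "rx": 0, "ry": 0, "rz": 0, "grip": 0.05},
  {"x": 0, "y": 0, "z": -0.11, "rx": 0, "ry": 0, "rz": 0, "grip": 0.05},
  {"x": 0, "y": 0, "z": -0.14, "rx": 0, "ry": 0, "rz": 0, "grip": 0.05},
  {"x": 0, "y": 0, "z": -0.165, "rx": 0, "ry": 0, "rz": 0, "grip": 0.05},
  {"x": 0, "y": 0, "z": -0.177, "rx": 0, "ry": 0, "rz": 0, "grip": 0.05},
])

```text
clock: 10.85
position: [0.5213, -0.309, 0.2401]
tool_rot: [179.9, -0.2, -4.3]
force: [0.2, -0.4, -2.5]
width: 0.0177
grasp_force: 45.0
```

>>> play_rows([
  {"x": 0, "y": 0, "z": 0, "rx": 0, "ry": 0, "rz": 0, "grip": 0.05},
  {"x": 0, "y": 0, "z": 0, "rx": 0, "ry": 0, "rz": 0, "grip": 0.05},
  {"x": 0, "y": 0, "z": 0, "rx": 0, "ry": 0, "rz": 0, "grip": 0.05},
])

```text
clock: 11.15
position: [0.5207, -0.3084, 0.2359]
tool_rot: [-179.9, 0.1, -4.3]
force: [-0.3, 0.0, -1.5]
width: 0.0176
grasp_force: 45.0
```

```bash
python3 go.py .584 .2146 .238 -20.6
python3 - <<'E'
from h import *
s=viewer.read_camera('side');cv2.imwrite("pics/s5.png",s)
cv2.imwrite("pics/c5.png",cv2.resize(s[80:240,260:420],None,fx=3.7,fy=3.7,interpolation=cv2.INTER_CUBIC))
E
```

```text
t 11.15 pos [ 0.5207 -0.3084  0.2359] [-1.7992e+02  1.1000e-01 -4.3000e+00] F [-0.3  0.  -1.5] w 0.0176 q [-37.  25.  91.   0.  64.  57.]
shift [ 0.0239 -0.5263 -0.0015] turn [-1.500e-03  6.000e-04 -8.189e-01]
```

View pics/c5.png

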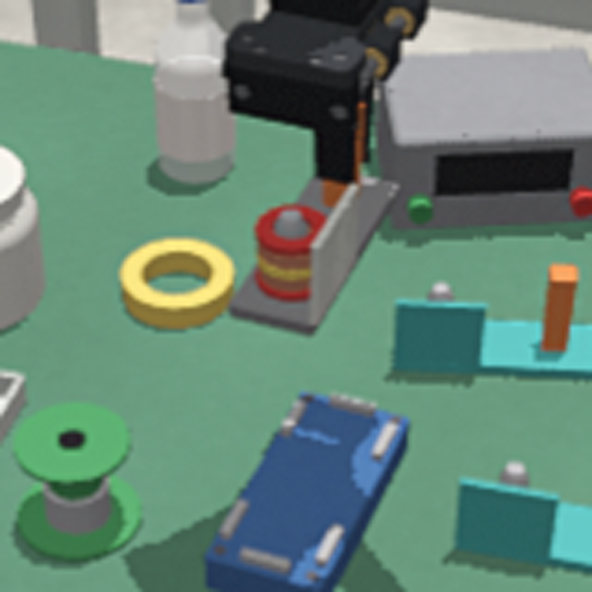

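Lifted level, with the coil home at (290,250), the board intact and the nest empty. I'll turn it during the first half of the travel, well before the camera.

>>> play_rows([
  {"x": 0.001, "y": -0.01, "z": 0, "rx": 0, "ry": 0, "rz": -0.04, "grip": 0.05},
  {"x": 0.002, "y": -0.03, "z": 0, "rx": 0, "ry": 0, "rz": -0.1, "grip": 0.05},
  {"x": 0.003, "y": -0.05, "z": 0, "rx": 0, "ry": 0, "rz": -0.16, "grip": 0.05},
  {"x": 0.004, "y": -0.07, "z": 0, "rx": 0, "ry": 0, "rz": -0.22, "grip": 0.05},
  {"x": 0.005, "y": -0.09, "z": 0, "rx": 0, "ry": 0, "rz": -0.28, "grip": 0.05},
  {"x": 0.006, "y": -0.11, "z": 0, "rx": 0, "ry": 0, "rz": -0.34, "grip": 0.05},
  {"x": 0.007, "y": -0.13, "z": 0, "rx": 0, "ry": 0, "rz": -0.4, "grip": 0.05},
  {"x": 0.007, "y": -0.14, "z": 0, "rx": 0, "ry": 0, "rz": -0.43, "grip": 0.05},
])

```text
clock: 12.0
position: [0.5385, -0.1682, 0.2365]
tool_rot: [-179.9, 0.0, 34.6]
force: [0.4, -0.4, -2.2]
width: 0.0177
grasp_force: 45.0
```

>>> play_rows([
  {"x": 0, "y": 0, "z": 0, "rx": 0, "ry": 0, "rz": -0.04, "grip": 0.05},
  {"x": 0, "y": 0, "z": 0, "rx": 0, "ry": 0, "rz": -0.1, "grip": 0.05},
  {"x": 0, "y": 0, "z": 0, "rx": 0, "ry": 0, "rz": -0.16, "grip": 0.05},
  {"x": 0, "y": 0, "z": 0, "rx": 0, "ry": 0, "rz": -0.22, "grip": 0.05},
  {"x": 0, "y": 0, "z": 0, "rx": 0, "ry": 0, "rz": -0.28, "grip": 0.05},
  {"x": 0, "y": 0, "z": 0, "rx": 0, "ry": 0, "rz": -0.34, "grip": 0.05},
  {"x": 0, "y": 0, "z": 0, "rx": 0, "ry": 0, "rz": -0.39, "grip": 0.05},
  {"x": 0, "y": 0, "z": 0, "rx": 0, "ry": 0, "rz": -0.39, "grip": 0.05},
])

```text
clock: 12.8
position: [0.5384, -0.1696, 0.2365]
tool_rot: [-179.9, -0.0, 69.6]
force: [1.0, -0.2, -2.2]
width: 0.0173
grasp_force: 45.0
```

```bash
python3 go.py .584 .2146 .238 -20.6
```

```text
t 12.8 pos [ 0.5384 -0.1696  0.2365] [-1.7992e+02 -1.0000e-02  6.9560e+01] F [ 1.  -0.2 -2.2] w 0.0173 q [-24.  22.  96.   0.  62.  -4.]
shift [ 0.3759 -0.0914 -0.0013] turn [-0.0009 -0.0001  0.0018]
```

>>> play_rows([
  {"x": 0.015, "y": -0.004, "z": 0, "rx": 0, "ry": 0, "rz": 0, "grip": 0.05},
  {"x": 0.05, "y": -0.013, "z": 0, "rx": 0, "ry": 0, "rz": 0, "grip": 0.05},
  {"x": 0.09, "y": -0.023, "z": 0, "rx": 0, "ry": 0, "rz": 0, "grip": 0.05},
  {"x": 0.13, "y": -0.033, "z": 0, "rx": 0, "ry": 0, "rz": 0, "grip": 0.05},
  {"x": 0.17, "y": -0.043, "z": 0, "rx": 0, "ry": 0, "rz": 0, "grip": 0.05},
  {"x": 0.21, "y": -0.053, "z": 0, "rx": 0, "ry": 0, "rz": 0, "grip": 0.05},
  {"x": 0.24, "y": -0.06, "z": 0, "rx": 0, "ry": 0, "rz": 0, "grip": 0.05},
  {"x": 0.25, "y": -0.063, "z": 0, "rx": 0, "ry": 0, "rz": 0, "grip": 0.05},
])

```text
clock: 13.6
position: [0.5668, 0.09, 0.2371]
tool_rot: [-180.0, -0.0, 69.5]
force: [-0.6, -0.5, -2.9]
width: 0.0179
grasp_force: 45.0
```

>>> play_rows([
  {"x": 0.02, "y": -0.004, "z": 0, "rx": 0, "ry": 0, "rz": 0, "grip": 0.05},
  {"x": 0.04, "y": -0.009, "z": 0, "rx": 0, "ry": 0, "rz": 0, "grip": 0.05},
  {"x": 0.06, "y": -0.013, "z": 0, "rx": 0, "ry": 0, "rz": 0, "grip": 0.05},
  {"x": 0.07, "y": -0.015, "z": 0, "rx": 0, "ry": 0, "rz": 0, "grip": 0.05},
  {"x": 0.07, "y": -0.015, "z": 0, "rx": 0, "ry": 0, "rz": 0, "grip": 0.05},
  {"x": 0.07, "y": -0.015, "z": 0, "rx": 0, "ry": 0, "rz": 0, "grip": 0.05},
])

```text
clock: 14.2
position: [0.5774, 0.1569, 0.2372]
tool_rot: [-180.0, 0.0, 69.5]
force: [0.6, 0.7, -2.3]
width: 0.0181
grasp_force: 45.0
```

```bash
python3 go.py .584 .2146 .2385 -20.6
python3 - <<'E'
from h import *
s=viewer.read_camera('side');cv2.imwrite("pics/s6.png",s);t=viewer.read_camera('top');cv2.imwrite("pics/t6.png",t)
a=cv2.resize(s[300:480,90:310],None,fx=3.6,fy=3.6,interpolation=cv2.INTER_CUBIC)[:648:1]
cv2.imwrite("pics/c6.png",cv2.resize(s[250:480,100:400],None,fx=2.6,fy=2.6,interpolation=cv2.INTER_CUBIC))
E
```

```text
t 14.2 pos [0.5774 0.1569 0.2372] [-1.7998e+02  2.0000e-02  6.9480e+01] F [ 0.6  0.7 -2.3] w 0.0181 q [ 9. 25. 92. -0. 64. 29.]
shift [ 0.0563 -0.0141 -0.0013] turn [-0.0002  0.0002  0.0009]
```

View pics/c6.png

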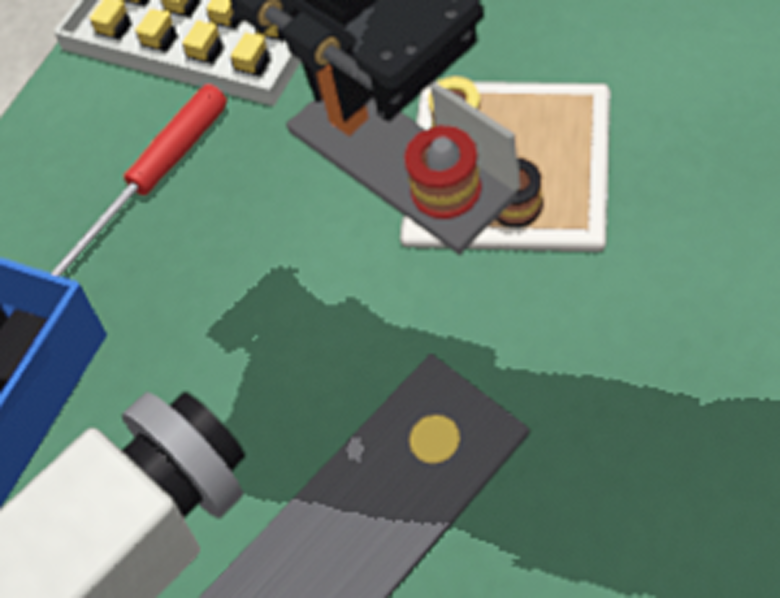

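Coil held at (443,170), open side towards the lens, and the plate edge is parallel to the stand. Final approach.

>>> play_rows([
  {"x": 0.01, "y": -0.003, "z": -0.001, "rx": 0, "ry": 0, "rz": 0, "grip": 0.05},
  {"x": 0.025, "y": -0.006, "z": -0.001, "rx": 0, "ry": 0, "rz": 0, "grip": 0.05},
  {"x": 0.04, "y": -0.01, "z": -0.001, "rx": 0, "ry": 0, "rz": 0, "grip": 0.05},
  {"x": 0.05, "y": -0.013, "z": -0.001, "rx": 0, "ry": 0, "rz": 0, "grip": 0.05},
  {"x": 0.056, "y": -0.014, "z": -0.001, "rx": 0, "ry": 0, "rz": 0, "grip": 0.05},
  {"x": 0.056, "y": -0.014, "z": -0.001, "rx": 0, "ry": 0, "rz": 0, "grip": 0.05},
  {"x": 0.056, "y": -0.014, "z": -0.001, "rx": 0, "ry": 0, "rz": 0, "grip": 0.05},
  {"x": 0.056, "y": -0.014, "z": -0.001, "rx": 0, "ry": 0, "rz": 0, "grip": 0.05},
])

```text
clock: 15.1
position: [0.5841, 0.2144, 0.2384]
tool_rot: [-180.0, 0.0, 69.5]
force: [0.2, -0.3, -2.1]
width: 0.0179
grasp_force: 45.0
```

```bash
python3 go.py .584 .2146 .2385 -20.6
python3 - <<'E'
from h import *
s=viewer.read_camera('side');t=viewer.read_camera('top')
F=np.array([.509,.2428,.235])
for n in("side","top"): print(n,"coil mid, top flange, spigot tip expected",[proj(n,F+[0,0,d]).round(1) for d in(0,.018,.026)])
for n,im,r in(("side",s,(180,240,330,420)),("top",t,(120,190,240,310))): print(n,blobs(im,172,6,130,60,r,10)[1])
x,y=190,280;k=3.6
a=cv2.resize(s[y:y+160,x-40:x+170],None,fx=k,fy=k,interpolation=cv2.INTER_CUBIC)
b=cv2.resize(t[180:300,60:260],None,fx=2,fy=2)
M=np.zeros((600,800,3),np.uint8);a=cv2.resize(s[y-30:y+190,90:340],(400,352),interpolation=cv2.INTER_CUBIC);b=cv2.resize(t[170:300,60:260],(400,260),interpolation=cv2.INTER_CUBIC)
M[:352,:400]=a;M[:260,400:]=b;cv2.imwrite("pics/c7.png",M[:360])
E
```

```text
t 15.1 pos [0.5841 0.2144 0.2384] [-180.      0.     69.48] F [ 0.2 -0.3 -2.1] w 0.0179 q [14. 27. 88. -0. 65. 35.]
shift [ 0.0001 -0.0002 -0.0001] turn [-0.      0.      0.0008]
side coil mid, top flange, spigot tip expected [array([250.8, 346.7]), array([249.2, 339.6]), array([248.5, 336.4])]
top coil mid, top flange, spigot tip expected [array([143.4, 238.5]), array([140.3, 237.2]), array([138.9, 236.7])]
side [([180, 289, 4, 9, 24], [181.1, 293.0]), ([235, 329, 29, 26, 432], [248.7, 341.8]), ([238, 351, 28, 15, 94], [253.0, 360.7])]
top []
```

View pics/c7.png

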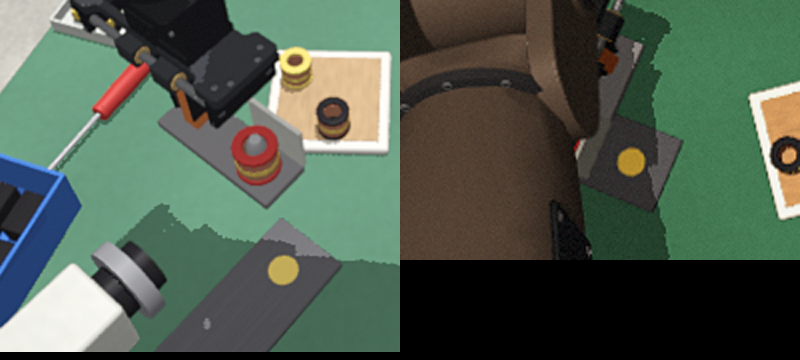

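The coil's top flange is at (248.7,341.8), against an expected (249.2,339.6), so the pose is right to about 3 mm. The holder is level with the board behind the coil, so I'm handing in.

```bash
python3 -c "
from rig import ctrl
print(ctrl.close_job())"
```

```text
the job is handed in; nothing more can be done
None
```

I handed the job in at about 15 s of the 64 s allowed; no verdict came back. The red bobbin is home on the spigot, and the holder is held still by its post with the coil about 3 mm from the focus point, level, open side to the lens, board behind.

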